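Set the decorating turntable to its index stud

ROBOT

A 7-joint arm with a two-finger parallel gripper is mounted at the origin on the work surface. World frame = base frame: x ahead of the robot, y to its left, z up, the work surface at z = 0. Lengths are in m, angles in rad, forces in N, time in s.
With the tool pointing down it reaches from about 0.35 to 0.775 m from the base axis. Payload 3.1 kg.
Tool frame: the origin (TCP) lies between the finger pads; the fingertips stand 25 mm ahead of it and the grasp point (between the pads) lies 6 mm ahead of it (manip.tip_reach is the z of the fingertips in the tool frame, in m); z points along the fingers, y is the line along which they close (so a half turn about z gives the same grasp; the last joint's range is limited). The gripper opens to 85 mm and grips with 20 to 120 N. Pads are 22 mm wide; open, the fingers measure 114 mm over their backs; the gripper's body (76 mm by 85 mm) begins 54 mm behind the grasp point. The pads swing forward as they close: fully open they stand 13 mm farther back than shut.
Start: joints at [1.197, 0.311, 0.014, 1.512, -0.004, 1.319, -0.027], TCP at [0.179, -0.52, 0.256] pointing down, gripper open.
Joint ranges: [-2.7, 2.7], [-0.3, 1.91], [-1.27, 1.3], [0.12, 2.57], [-1.44, 4.58], [0.2, 2.03], [-3.05, 3.05]. Speed limits (rad/s): [2.79, 2.79, 3.14, 3.14, 3.14, 3.14, 3.14].

INTERFACE

Orientations are given as a rotation vector (axis times angle).
In Python, from plant import status, imaging, workorder, manip gives the robot as it stands.
- The arm moves only by the tool move_arm, never from a script. Its argument "series" is a list of rows, each a list of 4 numbers: the shift along the world's x, y, z in mm, then the turn about the world's z in rad. In form: [[dx, dy, dz, roll], ...]. A call has 1 to 8 rows; each row shifts and turns the commanded pose from where the row before left it; what a row does not reach is not made up. A row lasts 1/8 s, in which the tool goes at most 62.5 mm and 10.7 degrees, less where a joint would pass 70% of its speed; a pose out of reach is approached as far as the arm can. A call is refused whole if a number of a shift passes 62.5 or a number of a turn 0.188, either way. A call with a gripper value outside its range is refused whole. "jaw" is the finger opening in mm, from 0 to 85.4, set as the call begins (left out, the last holds). The fingers move at their own pace and stop on an object; "force" is the grip in N (left out, the last holds). Time passes only in rows, so rows that do not move let the fingers close. It gives the time, the measured TCP pose, the force, the opening and the grip force at its end, in the units of the state.
- status.observe(): the state, without advancing time (a new reading comes with each control period).
- imaging.read_camera(name): name is "scene" or "top" or "wrist"; returns the picture (400x640x3 uint8, red, green, blue); there is no depth.
- imaging.camera_model(name): a dict with "fx", "fy", "cx", "cy" (pixels), "position" and "attitude" of the camera in the world; the wrist camera has in their place "T_tool_cam" (4x4, takes a point from camera to tool coordinates, whose origin is the TCP and whose axes are the flange's). Camera axes: x right, y up, looking along -z (the intrinsics and any distortion apply to the point x, -y, -z); pixel columns grow to the right and rows downward; lengths in m; the calibration is good to about 2 mm. A picture is of the moment at which its call begins: read the wrist's pose just before it. camera_model takes no time and is no camera call.
- workorder.close_job(): hands the job in; it is judged then, once.
The state is a dict: "time": time; "joints": joint angles; "joint_vel": joint speeds; "tau": joint torques, N m; "tool_pos": TCP position; "ee_rot": TCP orientation; "contact_force": force on the tool from outside, world axes, zero at the start; "wrist_torque": the same for the moment, N m; "opening": finger opening in m; "finger_force": force on a finger pad.
Only numpy, scipy, OpenCV 4.12 (cv2) and the standard library are available. Lean on these libraries where they do the work, as an engineer would, in place of code of your own. Each camera call takes 0.05 s, during which the arm holds its last target. There are 200 camera calls.

TASK

Line up the decorating turntable for its next stamp: with your fingertips, gently push the upright lever round its arc until its needle points at the middle of the large stud on the scale, and leave it standing there with the gripper clear. Only push the lever, never grip it, and let the bowl ride along undisturbed on the turntable. Leave the rolling pin, tool bin and cup where they are.

Things in the scene. Friction and masses are not known exactly. Their poses are not given: they have to be found in the camera images.
- wheel: Fixed heavy white base of the turntable, a disc of 330 mm diameter and 16 mm thick lying on the table; origin at the centre of its underside, on the turning axis; its x axis points along the middle of the scale. The scale is 15 dark radial lines on its top, 0.175 rad (10 degrees) apart, from 133 to 153 mm from the axis.
- axis (a point): Point on the vertical turning axis at the top of the round wooden head (160 mm diameter wood on a 170 mm diameter metal disc), 56 mm above the table. The bowl stands here.
- lever (a joint): Angle of the dark steel lever (a flat radial arm 16 mm wide, an upright round post and a needle), which is fixed to the turning head and turns it, rad: 0 when the lever points along the base's x axis, growing counter-clockwise seen from above; stops at -1.5 and 1.5. It turns with a steady dry friction of about 0.25 N m (2.3 N at the lever's post), has no spring, and stays where it is left.
- post (a point): Middle of the pushable length of the upright round post of the lever: 16 mm diameter, 108 mm from the axis; the post stands free from 46 to 110 mm above the table and this point is 90 mm above the table. Pushing with just the fingertips against its upper 25 mm or so keeps the rest of the gripper clear of it.
- needle (a point): Tip of the lever's thin needle, 132 mm from the axis and 20 mm above the table; its x axis points radially outward, where the needle points.
- stud_large: The large dark steel stud: a fixed disc 20 mm in diameter and 8 mm high on one of the scale lines, 143 mm from the axis; origin at the centre of its underside, 16 mm above the table. It is on one of the four scale lines at 0.70, 1.05, -0.70 or -1.05 rad from the base's x axis. Small dark studs (8 mm in diameter, 8 mm high) are on the other three.
- bowl: Loose terracotta bowl, 90 mm across the rim and 50 mm high, standing on the middle of the head (rim 106 mm above the table); origin at the centre of its underside.
- rolling_pin: Loose wooden rolling pin lying on the table to the robot's left, 48 mm thick and 320 mm long with its handles; origin under its middle.
- tool_bin: Loose clear plastic bin of modelling tools on the robot's right, 170 x 120 x 70 mm; origin under its middle.
- water_cup: Loose white cup beyond the turntable, 72 mm across and 80 mm high; origin under its middle.

How it is judged:
On the way:
1. the fingers push on the lever ((contact force between the fingers and lever_c1 above 0.5 N or contact force between the fingers and lever_c0 above 0.5 N)), for 0.1 s.
At the end, for the whole second after the job is handed in: The needle's line passes within 5 mm of the middle of the large stud, the head is at rest, and the bowl still stands upright on the head within 15 mm of its axis (y of stud_large in the frame of needle between -0.005 and 0.005 m and x of stud_large in the frame of needle above 0 m and velocity of joint lever between -0.02 and 0.02 rad/s and horizontal distance between bowl and axis below 0.015 m and height (world z) of bowl between 0.05 and 0.062 m and angle between bowl's own z axis and vertical below 0.1 rad); the robot touches nothing.
It fails at once if the lever is gripped or pushed with more than 35 N (contact force between the fingers and lever_c1 above 35 N or contact force between the fingers and lever_c0 above 35 N).
It fails at once if the fingers push on the round head itself instead of the lever (more than 3 N) (contact force between the fingers and lever_c3 above 3 N or contact force between the fingers and lever_c4 above 3 N).
It fails at once if the bowl is lifted, shifted or tipped (more than 15 mm or 0.2 rad) (distance of bowl from where it was at the start of the episode above 0.015 m or angle between bowl's own z axis and vertical above 0.2 rad).
It fails at once if the rolling pin, tool bin or cup is moved more than 15 mm (distance of any of rolling_pin, tool_bin, water_cup from where it was at the start of the episode above 0.015 m).
It also fails if it takes over 54 s, if anything falls off the work surface, if the arm or the gripper's body presses on something with over 40 N, if the wrist force passes 120 N, or if a joint passes its speed limit or range.

## Working session

There is one attempt and no reset: what is moved stays moved. The work goes in short steps, Python scripts to look and compute and a tool call to move; the robot and the scene stay as the last step left them, time stands still between calls to the robot, and variables do not carry over. Pictures are saved under pics/ and viewed, at most 10 in all, crops included, and the job is handed in when it is done.

Besides the shell and the picture viewer there is one more tool, called after "Request:" as name([rows], argument=value, ...), one row to a line, values as JSON. move_arm: Moves the arm, as the interface text tells. Its arguments: {"type":"object","properties":{"series":{"type":"array","items":{"type":"array","items":{"type":"number"}}},"jaw":{"type":"number"},"force":{"type":"number"}},"required":["series"]}

```bash
mkdir -p pics; python3 - <<'E'
from plant import status, imaging, manip
import cv2
print(status.observe()); print(manip.tip_reach)
for n in("top","scene"):
    im=imaging.read_camera(n); cv2.imwrite(f"pics/{n}0.png",im[:,:,::-1]); print(imaging.camera_model(n))
print(imaging.camera_model("wrist"))
E
```

```text
{'time': 0.0, 'joints': array([ 1.19727318,  0.31178843,  0.01398944,  1.51308831, -0.00442074,
        1.31921367, -0.02717524]), 'joint_vel': array([ 0.00169777, -0.0013037 ,  0.00078767, -0.00011378, -0.00027151,
        0.00065689,  0.00022853]), 'tau': array([-4.30704006e-06, -3.79917490e+01,  1.45787420e-01, -2.30591083e+01,
        1.21560934e-02,  1.36649661e-02,  8.74414269e-06]), 'tool_pos': array([ 0.17896793, -0.51933844,  0.25517395]), 'ee_rot': array([-3.09604199e+00, -5.18591875e-01,  7.62324793e-04]), 'contact_force': array([0.6113695 , 0.48796515, 1.22891577]), 'wrist_torque': array([-0.00992205, -0.01084372, -0.01371693]), 'finger_force': 0.0, 'opening': 0.08535374633517655}
0.025
{'fx': 459.7819459973668, 'fy': 459.7819459973668, 'cx': 325.7618257654768, 'cy': 201.96773619742748, 'position': array([ 4.11312437e-01, -7.87566791e-04,  1.43698942e+00]), 'attitude': array([ 0.12528131, -0.14126204, -1.57484153])}
{'fx': 372.330887075801, 'fy': 372.330887075801, 'cx': 321.02482691097185, 'cy': 200.31307709389762, 'position': array([1.12580102, 0.17904599, 0.94056749]), 'attitude': array([0.37827834, 0.53607033, 1.90385327])}
{'fx': 323.0601748909858, 'fy': 323.0601748909858, 'cx': 320.05100377558335, 'cy': 194.10872532324962, 'T_tool_cam': array([[-2.95750176e-05,  9.45585427e-01,  3.25373938e-01,
         8.38825378e-02],
       [ 9.99999930e-01, -9.34733551e-05,  3.62543044e-04,
         3.96547307e-04],
       [ 3.73229213e-04,  3.25373926e-01, -9.45585358e-01,
        -1.17965109e-01],
       [ 0.00000000e+00,  0.00000000e+00,  0.00000000e+00,
         1.00000000e+00]])}
```

View pics/top0.png

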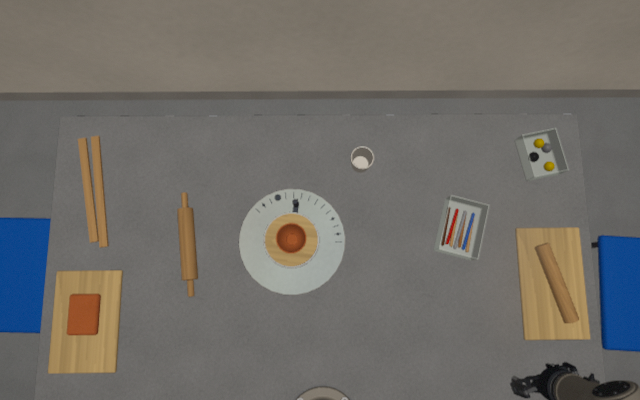

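View pics/scene0.png

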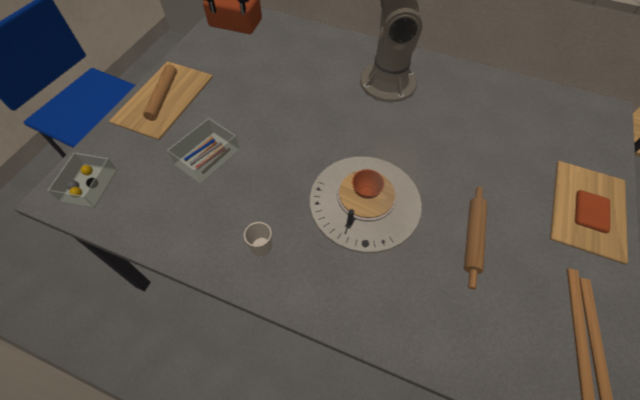

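Top view: disc centre is about (292,242), lever post about (296,205) and large stud about (278,197), left of the lever (+y). The scene view agrees: stud at (365,243), post at (350,215).

```bash
cat > h.py <<'E'
import numpy as np, cv2
from scipy.spatial.transform import Rotation as Ro
from plant import status, imaging
def cam(n):
    m=imaging.camera_model(n)
    if n=="wrist":
        s=status.observe(); T=np.eye(4); T[:3,:3]=Ro.from_rotvec(s["ee_rot"]).as_matrix(); T[:3,3]=s["tool_pos"]
        T=T@m["T_tool_cam"]; return m,T[:3,:3],T[:3,3]
    return m,Ro.from_rotvec(m["attitude"]).as_matrix(),np.array(m["position"])
def ray(c,uv):
    m,R,p=c; u,v=uv
    return p,R@np.array([(u-m["cx"])/m["fx"],-(v-m["cy"])/m["fy"],-1.])
def onplane(c,uv,z):
    p,d=ray(c,uv); return p+d*(z-p[2])/d[2]
def tri(a,b):
    (p,d),(q,e)=a,b
    s,t=np.linalg.lstsq(np.c_[d,-e],q-p,rcond=None)[0]
    return (p+s*d+q+t*e)/2, np.linalg.norm(p+s*d-q-t*e)
def proj(c,P):
    m,R,p=c; x=R.T@(np.asarray(P)-p); return m["cx"]-m["fx"]*x[0]/x[2], m["cy"]+m["fy"]*x[1]/x[2]
E
python3 - <<'E'
from h import *
out={}
for n,ctr in(("top",(292,242)),("scene",(365,203))):
    c=cam(n); im=cv2.imread(f"pics/{n}0.png"); g=im.max(2).astype(int); 
    sat=cv2.cvtColor(im,cv2.COLOR_BGR2HSV)[:,:,1]
    w=((g>125)&(sat<60)).astype(np.uint8)
    k,l,st,ce=cv2.connectedComponentsWithStats(w); i=l[ctr[1]-60:ctr[1]+60,ctr[0]-60:ctr[0]+60]; j=np.bincount(i[i>0]).argmax()
    cnt=max(cv2.findContours((l==j).astype(np.uint8),0,1)[0],key=cv2.contourArea)
    P=np.array([onplane(c,q[0],.016)[:2] for q in cv2.convexHull(cnt)])
    A=np.c_[2*P,np.ones(len(P))]; s=np.linalg.lstsq(A,(P**2).sum(1),rcond=None)[0]
    O=s[:2]; print(n,"wheel",O,"r",np.sqrt(s[2]+O@O))
    hull=cv2.fillConvexPoly(np.zeros_like(w),cv2.convexHull(cnt),1)
    d=((g<75)&(cv2.erode(hull,np.ones((5,5)))>0)&(sat<110)).astype(np.uint8)
    k,l,st,ce=cv2.connectedComponentsWithStats(d)
    for a,b in zip(st[1:],ce[1:]):
        p=onplane(c,b,.024)[:2]-O
        if a[4]>3: print(a[4],a[:4],b.round(1),"polar@24mm",np.hypot(*p).round(4),np.arctan2(p[1],p[0]).round(3))
    x,y=ctr; cv2.imwrite(f"pics/{n}0c.png",cv2.resize(im[y-65:y+65,x-65:x+65],None,fx=4,fy=4,interpolation=2))
t=np.hstack([cv2.imread(f"pics/{n}0c.png")[:,:] for n in("top","scene")]); cv2.imwrite("pics/both.png",cv2.resize(t,(800,400)))
E
```

```text
top wheel [0.53501103 0.0897845 ] r 0.16430091078513115
16 [276 195   4   5] [277.5 197. ] polar@24mm 0.1421 0.318
49 [293 200   6  12] [295.3 205.2] polar@24mm 0.1092 -0.103
scene wheel [0.53567825 0.0907746 ] r 0.16281261317020956
100 [346 210  10  18] [350.  218.7] polar@24mm 0.0832 -0.224
31 [362 240   6   7] [364.7 243.1] polar@24mm 0.144 0.312
```

View pics/both.png

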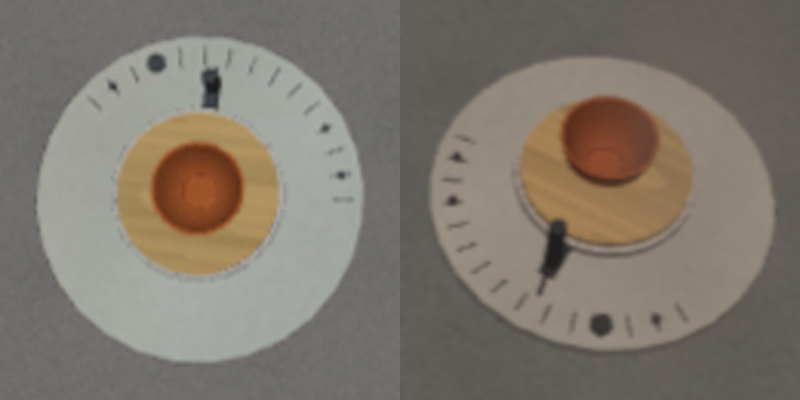

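The crops show the large stud at 0.315 rad in world, one of the four marked lines, with a small stud two lines further out. So it is the 0.70 line. The lever is about three lines clockwise of it, with the post top near (295.6,202) in top and (351.3,211.8) in scene. I'll triangulate the post and needle while I bring the arm over.

```bash
python3 - <<'E'
from h import *
t,s=cam("top"),cam("scene"); C=np.array([.5353,.0903])
P,e=tri(ray(t,(295.6,202)),ray(s,(351.3,211.8))); d=P[:2]-C
print("post top",P,e,np.hypot(*d),np.arctan2(d[1],d[0]))
S,e=tri(ray(t,(277.5,197)),ray(s,(364.7,243.1))); d=S[:2]-C
print("stud",S,e,np.hypot(*d),np.arctan2(d[1],d[0]))
N=onplane(s,(345.8,232.9),.02); d=N[:2]-C; print("needle",N,np.hypot(*d),np.arctan2(d[1],d[0]))
E
```

```text
post top [0.63988516 0.07548926 0.10180743] 0.0043177230773984165 0.1056286577778607 -0.14067869010302145
stud [0.67070846 0.13468637 0.01985225] 0.00020146292285892872 0.14249771916330028 0.31675882266511024
needle [0.66140334 0.07647632 0.02      ] 0.12685876125896833 -0.10918588046301371
```

Request:
move_arm([
  [40,50,0,-0.15],
  [50,60,0,-0.1],
  [50,60,0,0],
  [50,60,0,0],
  [50,60,0,0],
  [50,60,0,0],
  [50,60,0,0],
  [50,50,0,0],
], jaw=0)

```text
time: 1.1
tool_pos: [0.5031, -0.1373, 0.2561]
ee_rot: [3.139, 0.128, -0.001]
contact_force: [0.9, -0.9, 0.3]
opening: -0.0
finger_force: 0.0
```

Request:
move_arm([
  [40,40,0,0],
  [40,40,0,0],
  [30,30,0,0],
  [20,20,0,0],
  [7,12,0,0],
  [0,0,0,0],
  [0,0,0,0],
])

```text
time: 1.98
tool_pos: [0.6389, 0.0013, 0.2564]
ee_rot: [3.137, 0.125, -0.001]
contact_force: [-0.4, 0.0, 0.0]
opening: -0.0001
finger_force: 0.0
```

```bash
python3 - <<'E'
from h import *
c=cam("wrist"); s=status.observe(); print(s["tool_pos"],s["ee_rot"])
im=imaging.read_camera("wrist"); cv2.imwrite("pics/w1.png",im[:,:,::-1])
for P in([.6425,.0773,.11],[.6707,.1347,.024],[.5353,.0903,.106]): print(proj(c,P))
E
```

```text
[0.63885026 0.00125169 0.2563581 ] [ 3.13745594e+00  1.25392182e-01 -1.11569441e-03]
(np.float64(230.37774058664326), np.float64(175.39788002827623))
(np.float64(197.10535435724506), np.float64(123.97258571916507))
(np.float64(219.10925064196846), np.float64(279.84717166205417))
```

View pics/w1.png

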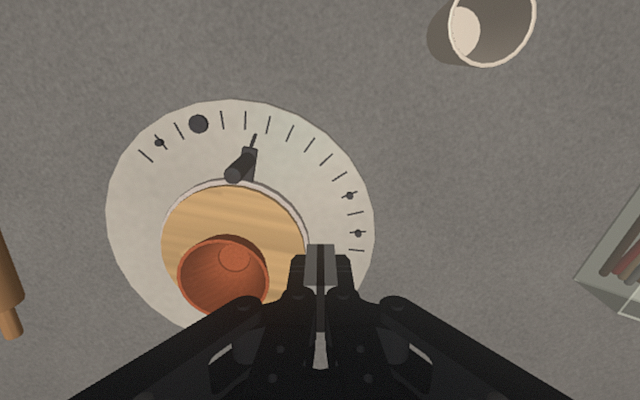

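The wrist view shows the large stud at (198,124), the post top at (233,174) and the needle tip at (255,135), all close to prediction. Next I descend beside the post on its clockwise side.

Request:
move_arm([
  [4,10,-40,0],
  [0,10,-50,0],
  [0,10,-40,0],
  [0,0,-13,0],
  [0,0,0,0],
  [0,0,0,0],
])

```text
time: 2.78
tool_pos: [0.6452, 0.0321, 0.1158]
ee_rot: [3.139, 0.126, 0.007]
contact_force: [-0.4, 0.4, -0.9]
opening: -0.0
finger_force: 0.0
```

Request:
move_arm([
  [0,5,0,0],
  [0,5,0,0],
  [0,4,0,0],
  [0,3,0,0],
  [0,3,0,0],
  [0,3,0,0],
  [0,0,0,0],
  [0,0,0,0],
])

```text
time: 3.78
tool_pos: [0.6435, 0.0556, 0.1132]
ee_rot: [3.138, 0.128, -0.0]
contact_force: [0.4, -1.1, -0.7]
opening: 0.0003
finger_force: 0.6
```

```bash
cat > look.py <<'E'
import sys
from h import *
c=cam("wrist"); s=status.observe(); print(s["tool_pos"],s["contact_force"])
im=imaging.read_camera("wrist"); cv2.imwrite(f"pics/{sys.argv[1]}.png",im[:,:,::-1])
C=np.array([.5353,.0903])
for n,P in(("post",[.6425,.0773,.11]),("stud",[.6707,.1347,.024])): print(n,proj(c,P))
for k in np.arange(-.3,.4,.1): print(round(k,1),np.round(proj(c,[*(C+.132*np.array([np.cos(k),np.sin(k)])),.02]),1))
E
python3 look.py w2
```

```text
[0.64353978 0.0555516  0.11321991] [ 0.39937856 -1.14071281 -0.72674596]
post (np.float64(269.62469949430334), np.float64(283.6748271856365))
stud (np.float64(202.8192441490719), np.float64(164.13240383112097))
-0.3 [327.8 185.6]
-0.2 [309.6 179.6]
-0.1 [290.6 175.3]
0.0 [271.1 172.8]
0.1 [251.6 172.2]
0.2 [232.2 173.5]
0.3 [213.3 176.7]
```

View pics/w2.png

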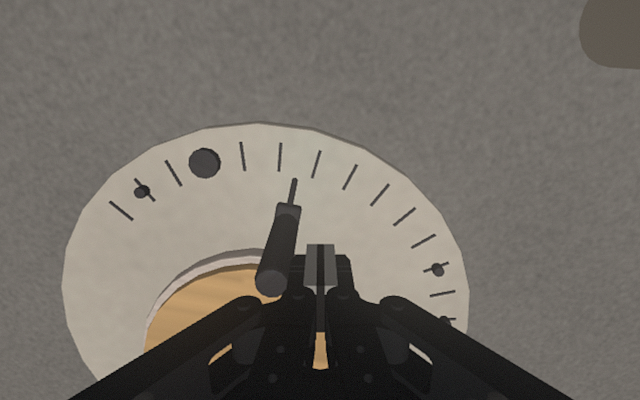

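Needle tip is at (294,178), about -0.117 rad, and the stud at (204,163), 0.315 rad. The fingertip is just touching the post, so I push in small steps.

Request:
move_arm([
  [0,3,0,0],
  [0,4,0,0],
  [0,4,0,0],
  [0,4,0,0],
  [0,4,0,0],
  [0,3,0,0],
  [0,0,0,0],
])

```text
time: 4.7
tool_pos: [0.6431, 0.0793, 0.1134]
ee_rot: [-3.138, -0.13, 0.001]
contact_force: [0.1, -1.4, -0.3]
opening: -0.0001
finger_force: 0.6
```

Request:
move_arm([
  [0,3,0,0],
  [-1,3,0,0.05],
  [-1,3,0,0.05],
  [-1,3,0,0.05],
  [-1,2,0,0],
  [0,0,0,0],
  [0,0,0,0],
])

```text
time: 5.58
tool_pos: [0.6392, 0.0925, 0.1132]
ee_rot: [-3.12, -0.363, 0.001]
contact_force: [1.6, -1.5, 0.1]
opening: -0.0001
finger_force: 0.7
```

```bash
python3 look.py w3
```

```text
[0.63920889 0.09247574 0.11324954] [ 1.63853578 -1.53192351  0.06532649]
post (np.float64(354.5726818024776), np.float64(285.51966212891745))
stud (np.float64(267.5676320926168), np.float64(153.71264467209494))
-0.3 [385.1 192.8]
-0.2 [368.6 184.4]
-0.1 [350.9 177.4]
0.0 [332.3 172.2]
0.1 [313.1 168.8]
0.2 [293.5 167.2]
0.3 [273.9 167.6]
```

View pics/w3.png

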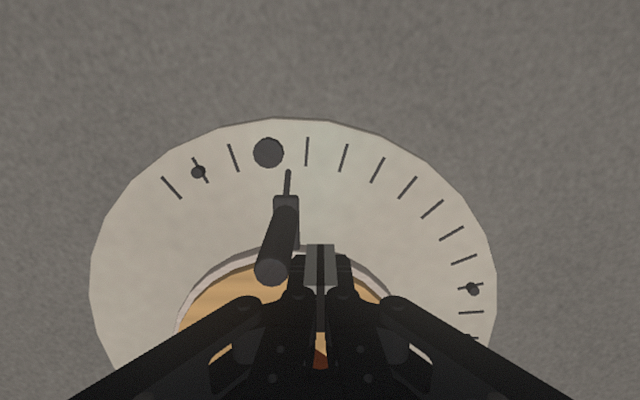

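Needle tip (288,170) is about 0.228 rad, with the stud at (268,153). About 9 mm remains at the post, so I push most of it.

Request:
move_arm([
  [0,2,0,0],
  [-1,2,0,0],
  [-1,2,0,0],
  [0,2,0,0],
  [0,0,0,0],
  [0,0,0,0],
])

```text
time: 6.38
tool_pos: [0.6372, 0.1006, 0.1133]
ee_rot: [-3.12, -0.364, 0.001]
contact_force: [0.6, -1.5, 1.1]
opening: -0.0001
finger_force: 0.7
```

```bash
python3 look.py w4; python3 - <<'E'
import cv2
im=cv2.imread("pics/w4.png")[110:310,160:400]; cv2.imwrite("pics/w4c.png",cv2.resize(im,None,fx=3,fy=3,interpolation=2))
E
```

```text
[0.63720128 0.10062249 0.1132581 ] [ 0.61169249 -1.46987674  1.07150157]
post (np.float64(373.67140489232855), np.float64(285.38776580325117))
stud (np.float64(280.52136227150254), np.float64(153.5759952561262))
-0.3 [397.3 192.8]
-0.2 [380.9 184.3]
-0.1 [363.3 177.4]
0.0 [344.8 172.1]
0.1 [325.6 168.7]
0.2 [306.1 167.1]
0.3 [286.4 167.4]
```

View pics/w4c.png

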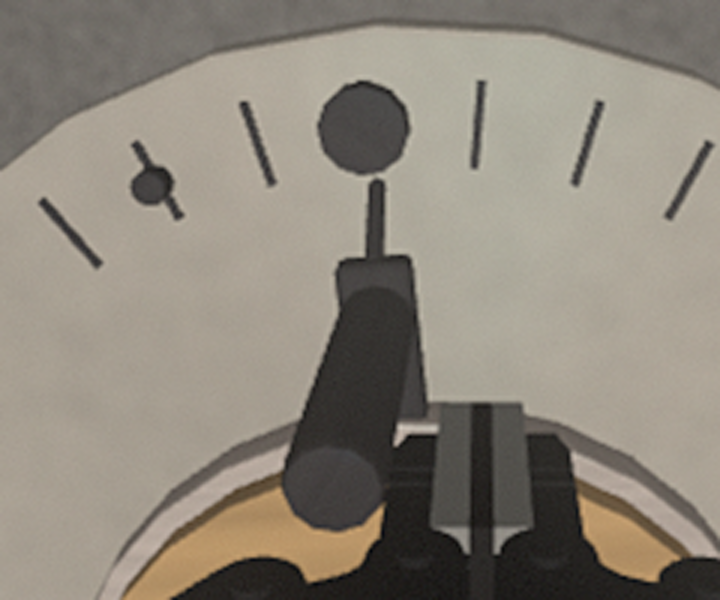

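Needle tip is at (285.7,170.7), about 0.303 rad, and the stud centre at (281.3,152.3), about 0.313 rad. That is roughly 1.5 mm short, so I nudge 1 mm and then back off.

Request:
move_arm([
  [0,1,0,0],
  [0,0,0,0],
  [0,0,0,0],
  [1,-4,0,0],
  [2,-12,0,0],
  [0,-20,0,0],
  [0,-10,30,0],
  [0,0,50,0],
])

```text
time: 7.42
tool_pos: [0.6392, 0.0505, 0.1916]
ee_rot: [3.119, 0.356, -0.01]
contact_force: [0.5, 0.4, 0.9]
opening: -0.0003
finger_force: 0.0
```

Request:
move_arm([
  [0,0,50,0],
  [0,20,10,0],
  [0,0,0,0],
  [0,0,0,0],
  [0,0,0,0],
])

```text
time: 8.05
tool_pos: [0.6398, 0.0737, 0.2511]
ee_rot: [3.12, 0.362, -0.006]
contact_force: [0.1, -0.5, 0.1]
opening: 0.0002
finger_force: 0.0
```

```bash
python3 look.py w5; python3 - <<'E'
import cv2
im=cv2.imread("pics/w5.png")[70:270,160:400]; cv2.imwrite("pics/w5c.png",cv2.resize(im,None,fx=3,fy=3,interpolation=2))
E
```

```text
[0.63975893 0.07373729 0.25114143] [ 0.12450693 -0.49444932  0.14345056]
post (np.float64(316.2047221847691), np.float64(183.63581892162233))
stud (np.float64(269.82886574638906), np.float64(122.20370054698083))
-0.3 [344.3 148. ]
-0.2 [333.6 142.5]
-0.1 [322.3 137.9]
0.0 [310.5 134.5]
0.1 [298.4 132.3]
0.2 [286.1 131.3]
0.3 [273.8 131.5]
```

View pics/w5c.png

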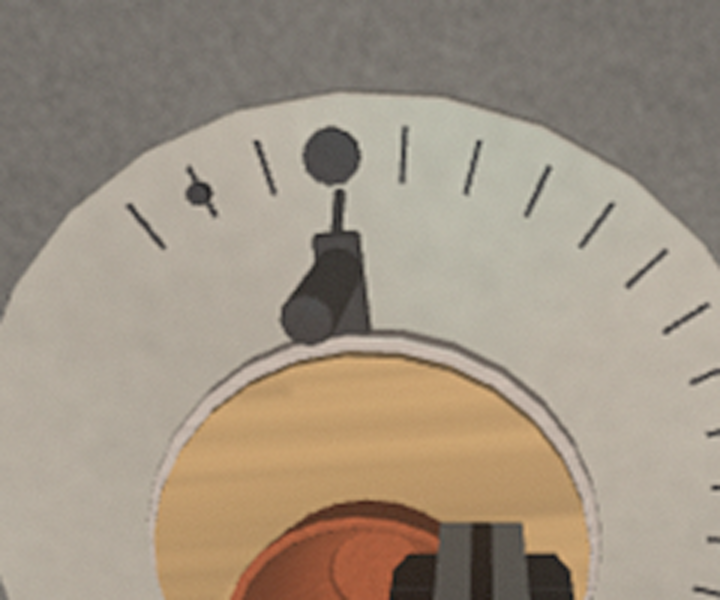

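Here the needle tip (273.3,133.7) gives about 0.304 rad and the stud (270.7,122) about 0.310 rad. I'll cross-check with the post top (262,175.7) and the fixed cameras.

```bash
python3 - <<'E'
from h import *
C=np.array([.5353,.0903]); w=cam("wrist")
a=lambda P:(np.round(P,4),np.hypot(*(P[:2]-C)).round(4),np.arctan2(*(P[:2]-C)[::-1]).round(3))
print("post",a(onplane(w,(262,175.7),.11)),"needle",a(onplane(w,(273.3,133.7),.02)),"stud",a(onplane(w,(270.7,122),.024)))
o=[]
for n,(x,y) in(("top",(292,215)),("scene",(360,225))):
    im=imaging.read_camera(n)[:,:,::-1]; o.append(cv2.resize(im[y-25:y+25,x-25:x+25],(400,400),interpolation=2))
cv2.imwrite("pics/fin.png",np.hstack(o))
E
```

```text
post (array([0.639, 0.123, 0.11 ]), np.float64(0.1088), np.float64(0.306)) needle (array([0.6592, 0.1297, 0.02  ]), np.float64(0.13), np.float64(0.308)) stud (array([0.6713, 0.1342, 0.024 ]), np.float64(0.1429), np.float64(0.312))
```

View pics/fin.png

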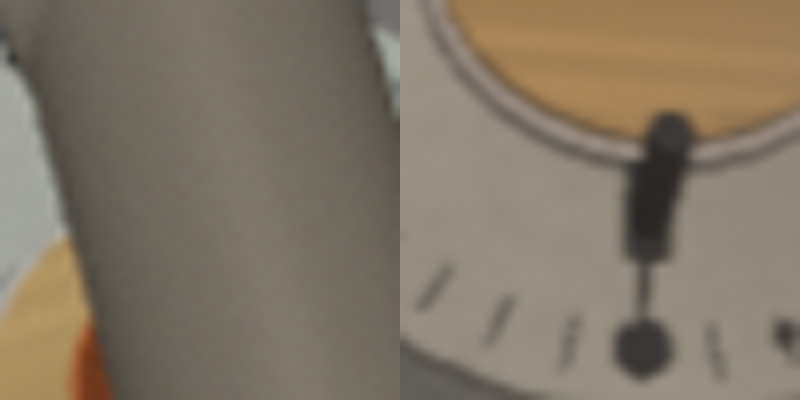

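The scene view shows the needle at (642,300) pointing straight into the stud's centre (642,348); the arm hides the lever in the top view. Post, needle and stud angles come to 0.306, 0.308 and 0.312 rad, under 1 mm apart, so I hand in.

```bash
python3 -c "
from plant import workorder
print(workorder.close_job())"
```

```text
the job is handed in; nothing more can be done
None
```

I pushed the lever until its needle pointed at the large stud, within about 1 mm by camera measurement (limit 5 mm), backed the gripper clear and handed the job in; no verdict was returned.

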